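# Push the storage caddy home beside the toaster

## Task

Tidy the worktop: push the rectangular storage caddy along the counter, without ever picking it up or tipping it, until its long back is flat against the low tiled upstand and its end is up against the end of the toaster. Do not shift the toaster, and leave the kettle, the mug and the round caddy where they stand.

Things in the scene. Friction and masses are not known exactly. Their poses are not given: they have to be found in the camera images.
- caddy: the rectangular storage caddy to push, loose, 0.3 to 0.65 kg, slides at 2 to 5 N: a steel box with a flush light wooden lid, 100 mm deep (its x) by 130 mm long (its y) by 100 mm high, vertical flat sides. Origin at the centre of its underside. It starts out in front of the upstand, turned by up to about 0.45 rad from the upstand's direction.
- upstand_face (a point): middle of the front face, at counter height, of the low tiled upstand: a fixed straight strip 1000 mm long, 20 mm thick and 60 mm high at the back of the work area, its front facing the robot. x points horizontally into the upstand (away from the robot), y runs along its face, z up. The caddy is home when a 130 mm long side lies on this face.
- toaster: white toaster, loose, about 1.8 kg, 280 mm long (its y, along the upstand) by 160 mm (its x) by 190 mm high, flat upright ends, lever and dial 16 mm proud of its front (-x), back 20 mm in front of the upstand. Origin: centre of its underside. Left or right; the caddy starts between it and the kettle and belongs against the end that faces the kettle. Slides at 8 to 13 N.
- kettle: black kettle, loose, 160 mm across its base and 220 mm high, handle to its own +x, reaching 118 mm from its axis; near the other end of the upstand. Origin at the centre of its underside. Leave alone.
- mug: white mug, loose, 76 mm across and 90 mm high, handle at its +y, on the robot's side of the toaster or the kettle. Origin at the centre of its underside. Leave alone.
- round_caddy: round steel caddy with a wooden lid, loose, 68 mm across and 100 mm high, on the robot's side, at the other side from the mug. Origin at the centre of its underside. Leave alone.
Mind the look-alikes: they are no part of the job. What is shaped like the caddy but black or purple is not meant.

How it is judged:
By the outcome, as a careful person would: the job done as asked, in the order asked, and still so for the second after the job is handed in, with the robot touching nothing.
It also fails if it takes over 58 s, if anything falls off the work surface, if the arm or the gripper's body presses on something with over 40 N, if the wrist force passes 120 N, or if a joint passes its speed limit or range.

## Robot

A 6-joint arm with a two-finger parallel gripper is mounted at the origin on the work surface. World frame = base frame: x ahead of the robot, y to its left, z up, the work surface at z = 0. Lengths are in m, angles in degrees, forces in N, time in s.
With the tool pointing down it reaches from about 0.35 to 0.925 m from the base axis. Payload 6.4 kg.
Tool frame: the origin (TCP) lies midway between the tips of the shut fingers; the grasp point (between the pads) lies 19 mm behind it; z points along the fingers, y is the line along which they close (so a half turn about z gives the same grasp; the last joint's range is limited). The gripper opens to 94 mm and grips with 3 to 60 N. Pads are 16 mm wide; open, the fingers measure 119 mm over their backs; the gripper's body (75 mm by 177 mm) begins 78 mm behind the grasp point.
Start: joints at [-75.292, 14.043, 89.255, -0, 76.702, -9.975], TCP at [0.271, -0.591, 0.205] pointing down, gripper open.
Joint ranges: [-179.41, 179.41], [-58.25, 129.5], [7.25, 145.43], [-54.29, 234.29], [11.92, 165.04], [-157.13, 157.13]. Speed limits (degrees/s): [147.25, 147.25, 180, 180, 180, 180].

## Interface

Orientations are given as [roll, pitch, yaw] about the fixed x, y, z axes, in that order (R = Rz(yaw) Ry(pitch) Rx(roll)).
In Python, from plant import get_state, grab_frame, calibration, robot gives the robot as it stands. The module is installed in compiled form; this text tells all that it offers.
- The arm moves only by the shell command python3 -m pendant 'ROWS' [OPENING]. ROWS is rows parted by semicolons, their numbers by spaces, 1 to 12 of them, each of 6 numbers: dx, dy, dz in m, then a rotation vector rx, ry, rz in degrees; each row is the pose to reach, as a shift and turn from the pose commanded when the command began, along the tool's axes at that moment; what a row does not reach only later rows make up. A row lasts 1/8 s, in which the tool goes at most 0.0625 m and 10.7 degrees, less where a joint would pass 70% of its speed; a pose out of reach is approached as far as the arm can. OPENING is the finger opening in m, set as the command begins (- or left out keeps the last). The fingers move at their own pace and stop on an object; the grip force is fixed at half the most. Time passes only in rows, so rows that do not move let the fingers close. It prints the time, the measured TCP pose, the force, the opening and the grip force at its end.
- get_state(): the state, without advancing time (a new reading comes with each control period).
- grab_frame(name): name is "scene" or "top" or "wrist"; returns (picture, depth): 384x512x3 uint8, red, green, blue; 384x512 float32, m along the optical axis (not along the pixel's ray), 0 where there is no reading.
- calibration(name): a dict with "mtx" (3x3 intrinsics, pixels), "xyz" and "rotation" of the camera in the world; the wrist camera has in their place "tool_from_camera" (4x4, takes a point from camera to tool coordinates, whose origin is the TCP and whose axes are the flange's). Camera axes: x right, y down, z forward; pixel columns grow to the right and rows downward; lengths in m; the calibration is good to about 2 mm. A picture is of the moment at which its call begins: read the wrist's pose just before it. calibration takes no time and is no camera call.
- robot.hand_in(): hands the job in; it is judged then, once.
The state is a dict: "time": time; "joint_positions": joint angles; "dq": joint speeds; "joint_torque": joint torques, N m; "eef_pos": TCP position; "tool_rot": TCP orientation; "ft_force": force on the tool from outside, world axes, zero at the start; "torque": the same for the moment, N m; "finger_gap": finger opening in m; "finger_force": force on a finger pad.
Only numpy, scipy, OpenCV 4.12 (cv2) and the standard library are available. Lean on these libraries where they do the work, as an engineer would, in place of code of your own. Each camera call takes 0.05 s, during which the arm holds its last target. There are 200 camera calls.

## Working session

There is one attempt and no reset: what is moved stays moved. The work goes in short steps, Python scripts to look and compute and a shell command to move; the robot and the scene stay as the last step left them, time stands still between calls to the robot, and variables do not carry over. Pictures are saved under pics/ and viewed, at most 10 in all, crops included, and the job is handed in when it is done.

```bash
mkdir -p pics
cat > h.py <<'E'
import numpy as np, cv2
from plant import get_state, grab_frame, calibration, robot
from scipy.spatial.transform import Rotation as R
def cloud(name):
    s=get_state(); im,d=grab_frame(name); c=calibration(name); K=np.array(c["mtx"])
    v,u=np.mgrid[:384,:512]
    p=np.stack([(u-K[0,2])/K[0,0]*d,(v-K[1,2])/K[1,1]*d,d],-1)
    if "xyz" in c:
        r=np.array(c["rotation"]); r=r if r.shape==(3,3) else R.from_euler('xyz',r,degrees=True).as_matrix()
        p=p@r.T+np.array(c["xyz"])
    p[d==0]=np.nan
    return im,d,p
E
python3 - <<'E'
from h import *
s=get_state(); print(s)
for n in("scene","top"):
    print(calibration(n))
    im,d,p=cloud(n); np.savez(n,im=im,p=p)
    cv2.imwrite(f"pics/{n}.png",cv2.resize(im[...,::-1],(800,600)))
    print(n,np.nanmin(p.reshape(-1,3),0),np.nanmax(p.reshape(-1,3),0))
E
```

```text
{'time': 0.0, 'joint_positions': array([-7.52911694e+01,  1.40821981e+01,  8.93257282e+01,  6.60547811e-04,
        7.67028858e+01, -9.97603013e+00]), 'dq': array([ 0.0341836 ,  0.01055328,  0.04425071,  0.08296849,  0.02800217,
       -0.06899514]), 'joint_torque': array([ 2.04601806e-04, -4.15842533e+01, -3.14595294e+01,  6.86218240e-02,
        3.33304354e-02, -1.21572166e-04]), 'eef_pos': array([ 0.27129859, -0.58999796,  0.20435916]), 'tool_rot': array([-1.79890975e+02, -1.98294715e-02,  2.46846893e+01]), 'ft_force': array([ 0.19986061,  0.17842277, -0.18749953]), 'torque': array([-0.06134232, -0.00950101, -0.0438368 ]), 'finger_force': 0.0, 'finger_gap': 0.09390754651886307}
{'mtx': array([[362.05726397,   0.        , 254.20187761],
       [  0.        , 362.05726397, 193.46274623],
       [  0.        ,   0.        ,   1.        ]]), 'xyz': array([0.30119817, 0.68922139, 1.00509731]), 'rotation': array([-144.52336629,    0.58624248, -164.49197136])}
scene [-0.89210376 -1.86319639 -0.7699658 ] [2.06196076 0.75601397 0.68933802]
{'mtx': array([[426.96195252,   0.        , 256.71869743],
       [  0.        , 426.96195252, 192.43174595],
       [  0.        ,   0.        ,   1.        ]]), 'xyz': array([0.37403596, 0.02014212, 1.20412826]), 'rotation': array([-174.63826982,    0.76462712,  -89.12827169])}
top [-0.04924254 -1.15312566 -0.77182136] [1.50385895 1.30994699 0.73932712]
```

View pics/top.png

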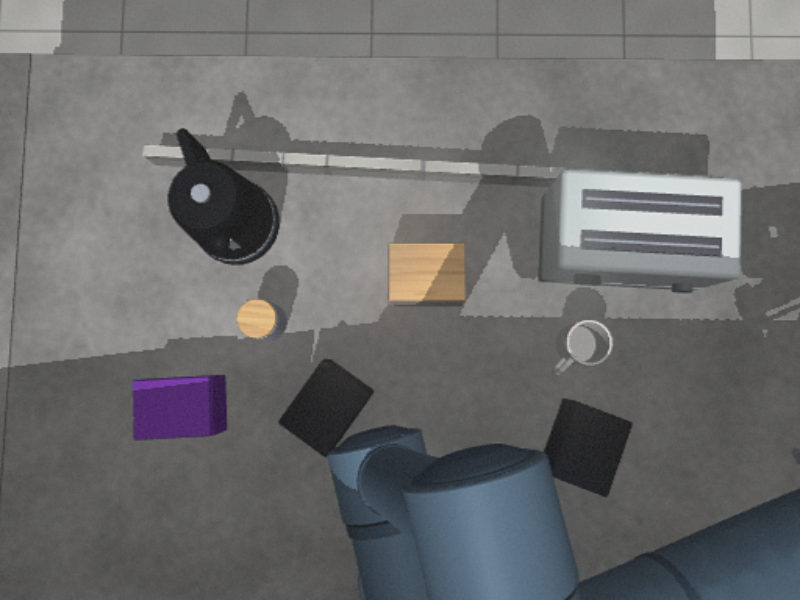

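View pics/scene.png

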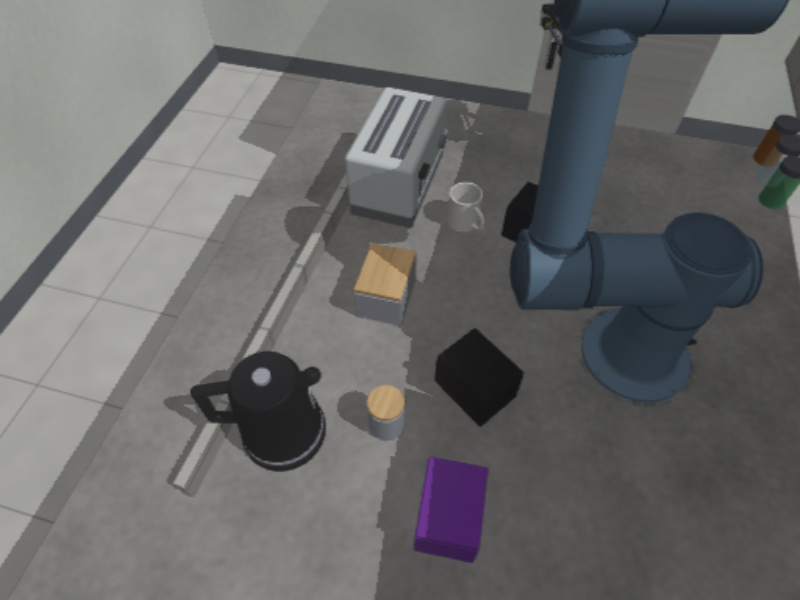

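The top view shows the wooden-lid caddy at (427,272) and the toaster at right, with its left end at about x=545–560. The kettle is at (220,210), the round caddy at (257,319) and the mug at (588,342); the upstand runs from (145,152) to (555,173). Next I'll fit these from depth.

Run:
```python
from h import *
t=np.load("top.npz"); p=t["p"]; im=t["im"]
s=.64
def reg(a,b,c,d,z0,z1):  # view px u0,v0,u1,v1
    q=p[int(b*s):int(d*s),int(a*s):int(c*s)].reshape(-1,3); return q[(q[:,2]>z0)&(q[:,2]<z1)]
def rect(n,q):
    r=cv2.minAreaRect((q[:,:2]*1000).astype(np.float32)); print(n,len(q),r,np.round(cv2.boxPoints(r)).tolist(),'z',np.median(q[:,2]))
rect("table",reg(300,200,380,240,-.05,.05))
rect("caddy",reg(370,225,490,320,.088,.115))
rect("toaster top",reg(520,150,770,310,.17,.21))
rect("toaster all",reg(520,150,770,310,.03,.21))
rect("kettle",reg(150,110,300,280,.02,.3))
rect("round",reg(225,290,290,350,.085,.12))
rect("mug",reg(540,305,630,390,.08,.1))
u=reg(215,120,560,200,.05,.068); rect("upstand",u)
# front edge : min x per y-bin
yb=np.arange(-.2,.3,.02); e=[]
for y in yb:
    k=u[(u[:,1]>y)&(u[:,1]<y+.02)]
    if len(k)>5: e.append((y+.01,np.percentile(k[:,0],3),np.percentile(k[:,0],97)))
e=np.array(e); print(np.polyfit(e[:,0],e[:,1],1),np.polyfit(e[:,0],e[:,2],1)); print(e.round(4)[::2])
# scene camera
q0=np.load("scene.npz")["p"].reshape(-1,3)
def box(x0,x1,y0,y1,z0,z1):
    return q0[(q0[:,0]>x0)&(q0[:,0]<x1)&(q0[:,1]>y0)&(q0[:,1]<y1)&(q0[:,2]>z0)&(q0[:,2]<z1)]
rect("s caddy",box(.45,.68,-.15,.12,.092,.11))
k=box(.5,.9,-.45,-.12,.05,.16); print("s toaster +y end",np.percentile(k[:,1],[90,97,99]))
```

```text
table 1269 ((636.6889038085938, 154.71778869628906), (72.5288314819336, 144.92613220214844), 0.8299633264541626) [[599.0, 227.0], [601.0, 82.0], [674.0, 83.0], [672.0, 228.0]] z -0.0011209303891794864
caddy 1802 ((526.8464965820312, -5.515331268310547), (95.7413101196289, 126.21293640136719), 0.7932454943656921) [[478.0, 57.0], [480.0, -69.0], [576.0, -68.0], [574.0, 58.0]] z 0.09885461626913394
toaster top 7608 ((595.2718505859375, -345.59381103515625), (279.6842346191406, 160.60748291015625), 87.22801208496094) [[508.0, -481.0], [669.0, -489.0], [682.0, -210.0], [522.0, -202.0]] z 0.1889922633900304
toaster all 9310 ((608.9437866210938, -328.0440368652344), (334.63543701171875, 216.89767456054688), 87.5888671875) [[494.0, -491.0], [710.0, -500.0], [724.0, -165.0], [508.0, -156.0]] z 0.18836583286086317
kettle 4322 ((646.0882568359375, 364.7213439941406), (278.2039794921875, 205.21893310546875), 87.18033599853516) [[537.0, 231.0], [742.0, 221.0], [755.0, 499.0], [550.0, 509.0]] z 0.1878586578014756
round 512 ((445.40496826171875, 277.7850036621094), (65.21051025390625, 63.6291694641
[... 467 characters left out ...]
 372.0], [663.0, 376.0]] z 0.05842545983684844
[0.01772994 0.7100174 ] [0.04533472 0.73034439]
[[-0.19    0.7023  0.7227]
 [-0.15    0.7044  0.7229]
 [-0.11    0.7061  0.7249]
 [-0.07    0.7075  0.727 ]
 [-0.03    0.7097  0.729 ]
 [ 0.01    0.7115  0.7317]
 [ 0.05    0.7136  0.733 ]
 [ 0.09    0.7152  0.7341]
 [ 0.13    0.7165  0.7357]
 [ 0.17    0.7187  0.7387]
 [ 0.21    0.7204  0.7409]
 [ 0.25    0.7225  0.7427]
 [ 0.29    0.6648  0.7423]]
s caddy 987 ((528.3110961914062, -2.92755126953125), (98.97696685791016, 129.24026489257812), 1.3293092250823975) [[477.0, 61.0], [480.0, -69.0], [579.0, -66.0], [576.0, 63.0]] z 0.09981984373089015
s toaster +y end [-0.20286692 -0.15419124 -0.13110706]
```

```bash
cat >> h.py <<'E'
a=np.arctan(-0.0457)
ex=np.array([np.cos(a),np.sin(a),0]); ey=np.array([-np.sin(a),np.cos(a),0]); O=np.array([.711,0,0])
def ue(p): p=np.asarray(p)-O; return np.array([-p@ex,p@ey])   # distance in front of face, along face
def rel(d,e,z,yaw,tiltx=0):
    """target: d before the face, e along it; yaw of tool x vs ex; tilt: tips lead along tool +x"""
    s=get_state(); R0=R.from_euler('xyz',s['tool_rot'],degrees=True)
    T=O-d*ex+e*ey+np.array([0,0,z])
    R1=R.from_euler('z',np.degrees(a)+yaw,degrees=True)*R.from_euler('x',180,degrees=True)*R.from_euler('y',tiltx,degrees=True)
    print('tool +z',R1.as_matrix()[:,2].round(3),'x',R1.as_matrix()[:,0].round(3))
    print('row',(R0.inv().apply(T-s['eef_pos'])).round(4),(R0.inv()*R1).as_rotvec(degrees=True).round(2))
def st():
    s=get_state(); print(round(s['time'],2),ue(s['eef_pos']).round(4),s['eef_pos'][2].round(4),s['tool_rot'].round(2),'F',s['ft_force'].round(2))
E
python3 - <<'E'
from h import *
print(ue([.5275,-.004,0]),ue([.682,-.21,0]),ue([.522,-.202,0]))
rel(.275,-.0124,.2,0,5); rel(.275,-.0124,.03,0,5)
E
```

```text
[ 0.18312607 -0.01237304] [ 0.01938277 -0.21110497] [ 0.17958117 -0.21041769]
tool +z [ 0.087 -0.004 -0.996] x [ 0.995 -0.045  0.087]
row [ 0.3959 -0.4677  0.0054] [-1.29  4.91 27.28]
tool +z [ 0.087 -0.004 -0.996] x [ 0.995 -0.045  0.087]
row [ 0.3958 -0.4674  0.1754] [-1.29  4.91 27.28]
```

```bash
python3 -m pendant '0.2 -0.234 -0.03 0 2 14;0.396 -0.468 0.005 -1.3 4.9 27.3;0.396 -0.468 0.005 -1.3 4.9 27.3;0.396 -0.468 0.005 -1.3 4.9 27.3;0.396 -0.468 0.005 -1.3 4.9 27.3;0.396 -0.468 0.005 -1.3 4.9 27.3;0.396 -0.468 0.005 -1.3 4.9 27.3;0.396 -0.468 0.005 -1.3 4.9 27.3;0.396 -0.468 0.005 -1.3 4.9 27.3;0.396 -0.468 0.005 -1.3 4.9 27.3;0.396 -0.468 0.005 -1.3 4.9 27.3;0.396 -0.468 0.005 -1.3 4.9 27.3' 0.094; python3 -c "
from h import *
st();rel(.275,-.0124,.03,0,5)"
```

```text
time: 1.6
eef_pos: [0.4356, -0.0003, 0.2002]
tool_rot: [179.9, -5.0, -2.6]
ft_force: [0.3, -0.7, 0.4]
finger_gap: 0.0935
finger_force: 0.0
1.6 [ 0.2751 -0.0128] 0.2002 [179.88  -4.98  -2.62] F [ 0.25 -0.73  0.35]
tool +z [ 0.087 -0.004 -0.996] x [ 0.995 -0.045  0.087]
row [-0.0146 -0.0008  0.1695] [0.12 0.02 0.  ]
```

```bash
python3 -m pendant '-0.005 0 0.06;-0.015 0 0.12 0 0 0'  >/dev/null 2>&1; python3 -m pendant '-0.0050 0 0.06 0 0 0;-0.0146 0 0.12 0 0 0;-0.0146 0 0.17 0 0 0;-0.0146 0 0.17 0 0 0' ; python3 -c "
from h import *
st();rel(.118,-.0124,.03,0,5)"
```

```text
time: 2.1
eef_pos: [0.4323, -0.0009, 0.0262]
tool_rot: [-180.0, -4.5, -2.8]
ft_force: [-0.0, 0.7, 0.3]
finger_gap: 0.0936
finger_force: 0.0
2.1 [ 0.2783 -0.0136] 0.0262 [-179.98   -4.46   -2.82] F [-0.05  0.65  0.27]
tool +z [ 0.087 -0.004 -0.996] x [ 0.995 -0.045  0.087]
row [ 0.1601 -0.0018  0.0087] [-0.    0.54 -0.2 ]
```

```bash
python3 -m pendant '0.014 0 0.0012 0 0 0;0.028 0 0.0024 0 0 0;0.040 0 0.0035 0 0 0;0.052 0 0.0045 0 0 0;0.064 0 0.0056 0 0 0;0.076 0 0.0066 0 0 0;0.088 0 0.0077 0 0 0;0.100 0 0.0087 0 0 0;0.112 0 0.0098 0 0 0;0.124 0 0.0108 0 0 0;0.136 0 0.0119 0 0 0;0.146 0 0.0128 0 0 0' ; python3 -c "
from h import *
st();
im,d,p=cloud('top'); cv2.imwrite('pics/t2.png',cv2.resize(im[60:230,160:400,::-1],(800,567)))"
```

```text
time: 3.6
eef_pos: [0.5834, -0.0071, 0.0298]
tool_rot: [179.9, -5.0, -2.6]
ft_force: [-5.3, -0.4, 3.0]
finger_gap: 0.0942
finger_force: 2.2
3.6 [ 0.1272 -0.013 ] 0.0298 [179.9   -5.03  -2.63] F [-5.26 -0.43  2.97]
```

View pics/t2.png

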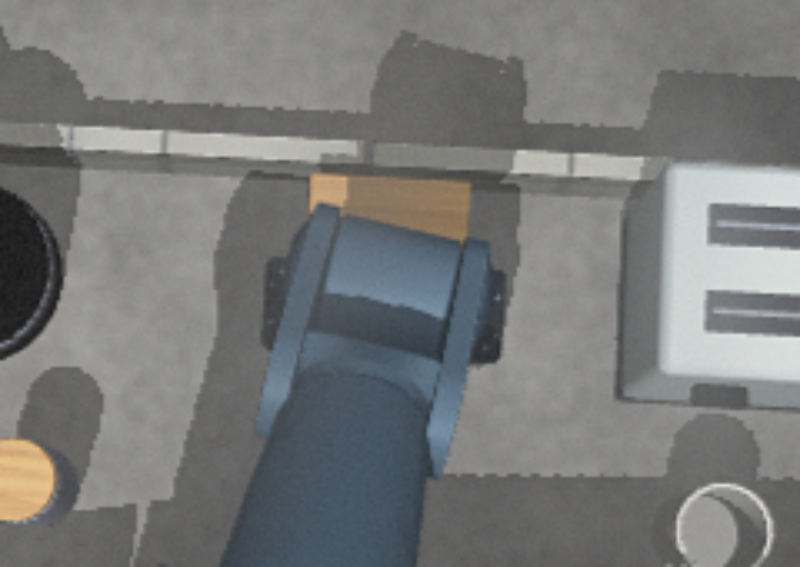

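The caddy is square to the upstand, with its back edge at about y=178 in the crop just short of the strip (y≈170). I'll press on gently and watch the force.

```bash
for k in 1; do python3 -m pendant '0.004 0 0.0003 0 0 0;0.008 0 0.0007 0 0 0;0.011 0 0.001 0 0 0' ; done; python3 -c "
from h import *
st()"; python3 -m pendant '0.0015 0 0.0001 0 0 0;0.003 0 0.0003 0 0 0' ; python3 -c "
from h import *
st()"
```

```text
time: 4.03
eef_pos: [0.5936, -0.0076, 0.0299]
tool_rot: [179.9, -5.0, -2.6]
ft_force: [-5.2, 0.9, 2.6]
finger_gap: 0.0942
finger_force: 2.2
4.03 [ 0.1169 -0.0129] 0.0299 [179.9   -5.01  -2.63] F [-5.19  0.89  2.64]
time: 4.28
eef_pos: [0.5966, -0.0077, 0.0298]
tool_rot: [179.9, -5.0, -2.6]
ft_force: [-4.1, 0.7, 3.1]
finger_gap: 0.0941
finger_force: 2.3
4.28 [ 0.114  -0.0129] 0.0298 [179.9   -5.01  -2.63] F [-4.14  0.73  3.1 ]
```

```bash
python3 -m pendant '0.0015 0 0.0001 0 0 0;0.003 0 0.0003 0 0 0' | sed -n 4p ; python3 -m pendant '0.001 0 0.0001 0 0 0;0.002 0 0.0002 0 0 0' | sed -n 4p; python3 -c "
from h import *
st()"
```

```text
ft_force: [-5.0, 0.2, 2.9]
ft_force: [-5.6, -0.2, 3.0]
4.78 [ 0.1089 -0.013 ] 0.0297 [179.89  -5.02  -2.63] F [-5.63 -0.23  2.98]
```

```bash
for i in 1; do python3 -m pendant '0.001 0 0.0001 0 0 0;0.002 0 0.0002 0 0 0' | sed -n 4p ; python3 -c "
from h import *
st()";python3 -m pendant '0.001 0 0.0001 0 0 0;0.0015 0 0.0001 0 0 0' | sed -n 4p; python3 -c "
from h import *
st()";  done
```

```text
ft_force: [-10.9, 0.9, 7.4]
5.03 [ 0.1085 -0.0129] 0.0293 [179.9   -4.76  -2.61] F [-10.88   0.92   7.4 ]
ft_force: [-15.4, 0.4, 11.4]
5.28 [ 0.1085 -0.0128] 0.0289 [179.91  -4.55  -2.6 ] F [-15.45   0.38  11.42]
```

Contact: force rose to 15 N while the tool stopped at d=0.1085, so the back is against the upstand. I'll back off, lift, and go round to the kettle-side end.

```bash
python3 -m pendant '-0.025 0 -0.002 0 0 0;-0.03 0 -0.04 0 0 0;-0.03 0 -0.1 0 0 0;-0.03 0 -0.15 0 0 0;-0.03 0 -0.15 0 0 0' 0.05|sed -n 2p; python3 -c "
from h import *
st();rel(.05,.105,.18,90,-5)
im,d,p=cloud('top'); q=p.reshape(-1,3)
m=(np.abs(q[:,2]-.1)<.006)&(np.abs(q[:,1])<.12)&(q[:,0]>.56)&(q[:,0]<.76)
c=np.array([ue(x) for x in q[m]]); print(len(c),np.percentile(c,[1,99],axis=0))
q=p[96:216,330:490].reshape(-1,3);q=q[(abs(q[:,2]-.189)<.015)]
print(cv2.boxPoints(cv2.minAreaRect((q[:,:2]*1000).astype(np.float32))))
"
```

```text
eef_pos: [0.5663, -0.0067, 0.1825]
5.9 [ 0.1442 -0.0133] 0.1825 [179.78  -5.78  -2.62] F [ 0.65 -0.12  0.32]
tool +z [-0.004 -0.087 -0.996] x [ 0.045  0.995 -0.087]
row [ 0.0935 -0.1183  0.0115] [  0.79  -8.29 -90.13]
477 [[ 0.00116796 -0.07622783]
 [ 0.03718104  0.04668569]]
[[ 508.66824 -481.4917 ]
 [ 669.9414  -489.1159 ]
 [ 683.15234 -209.66943]
 [ 521.87915 -202.04523]]
```

```bash
python3 -m pendant '0 -0.06 0 0 -1 -10;0 -0.118 0.005 0 -2 -20;0.05 -0.118 0.01 0.8 -8.3 -90.1;0.0935 -0.1183 0.0115 0.8 -8.3 -90.1;0.0935 -0.1183 0.0115 0.8 -8.3 -90.1;0.0935 -0.1183 0.0115 0.8 -8.3 -90.1;0.0935 -0.1183 0.0115 0.8 -8.3 -90.1;0.0935 -0.1183 0.0115 0.8 -8.3 -90.1;0.0935 -0.1183 0.0115 0.8 -8.3 -90.1;0.0935 -0.1183 0.0115 0.8 -8.3 -90.1;0.0935 -0.1183 0.0115 0.8 -8.3 -90.1' 0.05; python3 -c "
from h import *
st();rel(.05,.1,.03,90,-5)
im,d,p=cloud('top'); cv2.imwrite('pics/t3.png',cv2.resize(im[60:230,160:400,::-1],(800,567)))"
```

```text
time: 7.32
eef_pos: [0.6614, 0.1079, 0.1717]
tool_rot: [-179.2, 4.9, 87.3]
ft_force: [-0.0, -0.0, -0.4]
finger_gap: 0.0501
finger_force: 0.0
7.33 [0.0545 0.1056] 0.1717 [-179.16    4.87   87.35] F [-0.03 -0.02 -0.37]
tool +z [-0.004 -0.087 -0.996] x [ 0.045  0.995 -0.087]
row [0.0065 0.0066 0.1416] [-0.85 -0.13 -0.04]
```

View pics/t3.png

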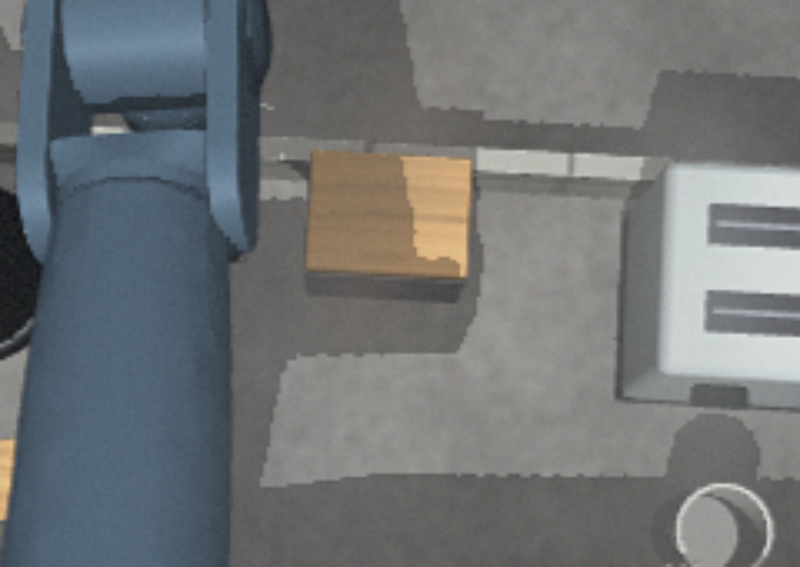

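The caddy is flush against the strip, from (310,150) to (472,158), and nothing else has moved. The gripper is beside it at left. I'll lower it and push along the upstand.

```bash
python3 -m pendant '0.0065 0.005 0.05 -0.8 0 0;0.0065 0.005 0.1 -0.8 0 0;0.0065 0.005 0.14 -0.8 0 0;0.0065 0.005 0.1415 -0.8 0 0;0.0065 0.005 0.1415 -0.8 0 0'; python3 -c "
from h import *
st();rel(.052,-.06,.03,90,-5)"
```

```text
time: 8.0
eef_pos: [0.6657, 0.1023, 0.0331]
tool_rot: [179.8, 4.9, 87.4]
ft_force: [0.9, 0.4, 0.7]
finger_gap: 0.0503
finger_force: 0.0
8.0 [0.0499 0.1001] 0.0331 [179.83   4.87  87.4 ] F [0.85 0.37 0.68]
tool +z [-0.004 -0.087 -0.996] x [ 0.045  0.995 -0.087]
row [-0.1593 -0.0022  0.0167] [ 0.17 -0.13  0.01]
```

```bash
python3 -m pendant '-0.014 0 0.002 0 0 0;-0.028 0 0.004 0 0 0;-0.042 0 0.005 0 0 0;-0.052 0 0.006 0 0 0;-0.062 0 0.007 0 0 0;-0.074 0 0.008 0 0 0;-0.086 0 0.009 0 0 0;-0.098 0 0.010 0 0 0;-0.110 0 0.011 0 0 0;-0.122 0 0.012 0 0 0;-0.134 0 0.0135 0 0 0;-0.144 0 0.0145 0 0 0'|sed -n 4p; python3 -c "
from h import *
st()
im,d,p=cloud('top'); cv2.imwrite('pics/t4.png',cv2.resize(im[60:230,160:400,::-1],(800,567)))"
```

```text
ft_force: [-0.4, 4.8, 3.2]
9.5 [ 0.0512 -0.0455] 0.0291 [180.     4.88  87.41] F [-0.36  4.81  3.21]
```

View pics/t4.png

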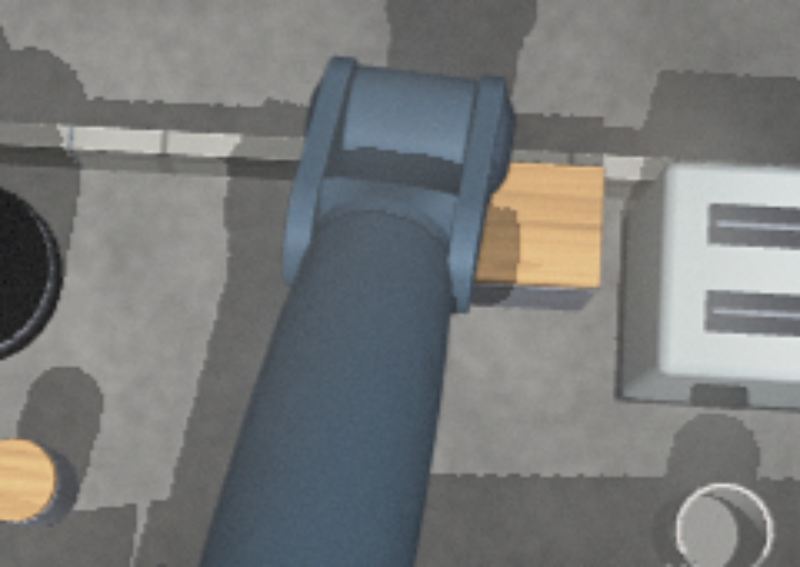

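The caddy slides squarely along the upstand, and its right edge (602,220) is still short of the toaster (620). Closing in slowly.

```bash
python3 -m pendant '-0.005 0 0.0004 0 0 0;-0.010 0 0.0009 0 0 0;-0.015 0 0.0013 0 0 0;-0.018 0 0.0016 0 0 0'|sed -n 4p; python3 -c "
from h import *
st()"; python3 -m pendant '-0.001 0 0.0001 0 0 0;-0.002 0 0.0002 0 0 0;-0.003 0 0.0003 0 0 0' | sed -n 4p ;python3 -c "
from h import *
st()"; python3 -m pendant '-0.0005 0 0 0 0 0;-0.001 0 0.0001 0 0 0' | sed -n 4p ;python3 -c "
from h import *
st()"
```

```text
ft_force: [0.2, 3.9, 1.0]
10.05 [ 0.0512 -0.063 ] 0.029 [180.     4.88  87.43] F [0.23 3.9  1.02]
ft_force: [0.2, 3.5, 0.9]
10.43 [ 0.0511 -0.0657] 0.029 [179.99   4.88  87.43] F [0.21 3.51 0.91]
ft_force: [1.3, 3.1, 0.8]
10.68 [ 0.0511 -0.0668] 0.029 [179.99   4.88  87.43] F [1.25 3.11 0.84]
```

```bash
python3 -m pendant '-0.0005 0 0 0 0 0;-0.001 0 0.0001 0 0 0' | sed -n 4p ;python3 -c "
from h import *
st()"; python3 -m pendant '-0.0005 0 0 0 0 0;-0.001 0 0.0001 0 0 0' | sed -n 4p ;python3 -c "
from h import *
st()"
```

```text
ft_force: [0.3, 2.5, 0.6]
10.93 [ 0.0511 -0.0678] 0.029 [179.99   4.88  87.42] F [0.34 2.52 0.55]
ft_force: [0.1, 3.8, 0.7]
11.18 [ 0.051  -0.0688] 0.029 [179.98   4.88  87.42] F [0.06 3.8  0.74]
```

```bash
python3 -m pendant '-0.0005 0 0 0 0 0;-0.001 0 0.0001 0 0 0' | sed -n 4p ;python3 -c "
from h import *
st()"
```

```text
ft_force: [0.5, 3.3, 0.2]
11.43 [ 0.051  -0.0699] 0.0291 [179.98   4.88  87.42] F [0.45 3.3  0.16]
```

```bash
python3 -m pendant '-0.0005 0 0 0 0 0;-0.0008 0 0.0001 0 0 0' | sed -n 4p ;python3 -c "
from h import *
st()"
```

```text
ft_force: [0.2, 3.1, -0.7]
11.68 [ 0.051  -0.0706] 0.0291 [179.98   4.88  87.42] F [ 0.2   3.12 -0.7 ]
```

```bash
python3 -m pendant '-0.0005 0 0 0 0 0;-0.0005 0 0 0 0 0' | sed -n 4p ;python3 -c "
from h import *
st()"
```

```text
ft_force: [-0.2, 3.1, -0.2]
11.93 [ 0.051  -0.0712] 0.0291 [179.98   4.89  87.42] F [-0.25  3.14 -0.2 ]
```

```bash
python3 -m pendant '-0.0005 0 0 0 0 0;-0.0005 0 0 0 0 0' | sed -n 4p ;python3 -c "
from h import *
st()"
```

```text
ft_force: [0.1, 1.7, -0.1]
12.18 [ 0.051  -0.0717] 0.0291 [179.98   4.88  87.42] F [ 0.12  1.67 -0.09]
```

```bash
python3 -m pendant '-0.0005 0 0 0 0 0;-0.0005 0 0 0 0 0' | sed -n 4p ;python3 -c "
from h import *
st()"
```

```text
ft_force: [0.2, 3.2, -0.8]
12.43 [ 0.051  -0.0719] 0.0291 [179.98   4.86  87.42] F [ 0.18  3.24 -0.8 ]
```

```bash
python3 -m pendant '-0.0005 0 0 0 0 0;-0.0005 0 0 0 0 0' | sed -n 4p ;python3 -c "
from h import *
st()
im,d,p=cloud('top')
q=p[96:216,330:490].reshape(-1,3);q=q[(abs(q[:,2]-.189)<.015)]
print(cv2.boxPoints(cv2.minAreaRect((q[:,:2]*1000).astype(np.float32))).round(1).tolist())"
```

```text
ft_force: [-0.7, 4.8, -1.4]
12.68 [ 0.051 -0.072] 0.0291 [179.98   4.82  87.42] F [-0.65  4.84 -1.36]
[[508.6000061035156, -481.20001220703125], [669.5, -488.70001220703125], [682.5, -209.6999969482422], [521.5, -202.1999969482422]]
```

```bash
python3 -m pendant '-0.0005 0 0 0 0 0;-0.0005 0 0 0 0 0' | sed -n 4p ;python3 -c "
from h import *
st()"
```

```text
ft_force: [1.1, 6.5, -1.2]
12.97 [ 0.051 -0.072] 0.0291 [179.97   4.78  87.42] F [ 1.13  6.5  -1.24]
```

Firm contact: the tool holds at e=-0.072 while the force rises to 6.5 N, below the toaster's sliding limit. I'll back away and check.

```bash
python3 -m pendant '0.005 0 -0.0004 0 0 0;0.03 0 -0.003 0 0 0;0.05 0 -0.01 0 0 0;0.07 0 -0.08 0 0 0;0.1 0.02 -0.14 0 0 0;0.13 0.05 -0.17 0 0 0;0.13 0.05 -0.17 0 0 0'|sed -n 2p; python3 -c "
from h import *
st()
im,d,p=cloud('top'); q=p.reshape(-1,3)
m=(np.abs(q[:,2]-.1)<.006)&(q[:,1]>-.215)&(q[:,1]<-.05)&(q[:,0]>.56)&(q[:,0]<.73)
r=cv2.minAreaRect((q[m][:,:2]*1000).astype(np.float32)); print(r); c=np.array([ue(x) for x in q[m]]); print(np.percentile(c,[1,99],axis=0))
b=p[96:216,330:490].reshape(-1,3);b=b[(abs(b[:,2]-.189)<.015)]
print(cv2.boxPoints(cv2.minAreaRect((b[:,:2]*1000).astype(np.float32))).round(1).tolist())
cv2.imwrite('pics/t5.png',cv2.resize(im[80:180,260:400,::-1],(800,571),interpolation=cv2.INTER_CUBIC))
im,d,p=cloud('scene'); cv2.imwrite('pics/s5.png',cv2.resize(im[50:250,160:320,::-1],(480,600)))"
```

```text
eef_pos: [0.7165, 0.073, 0.193]
13.85 [-0.0021  0.0732] 0.193 [179.45   4.91  87.55] F [-0.72  0.16  0.04]
((633.7267456054688, -144.13458251953125), (130.24447631835938, 139.86947631835938), 87.0127182006836)
[[ 0.00262756 -0.21147203]
 [ 0.09930728 -0.08370142]]
[[508.8999938964844, -481.1000061035156], [669.2999877929688, -488.3999938964844], [682.0, -209.5], [521.5999755859375, -202.1999969482422]]
```

View pics/t5.png

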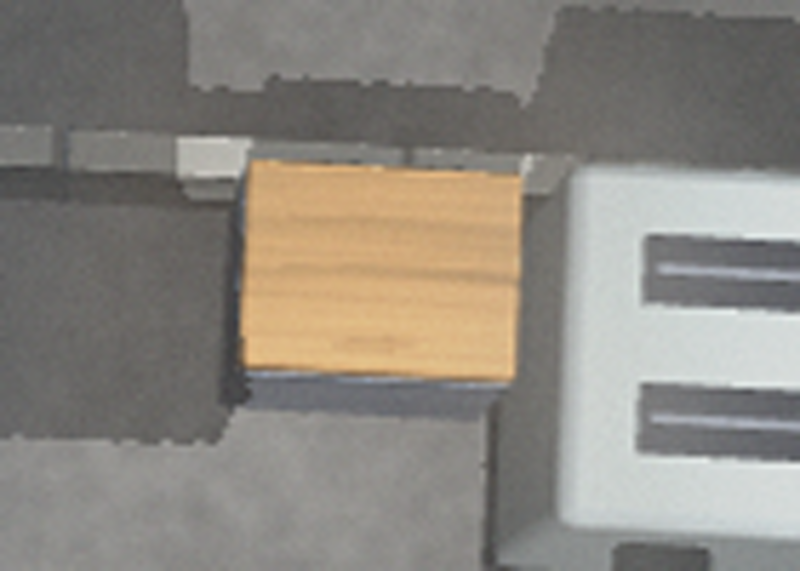

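View pics/s5.png

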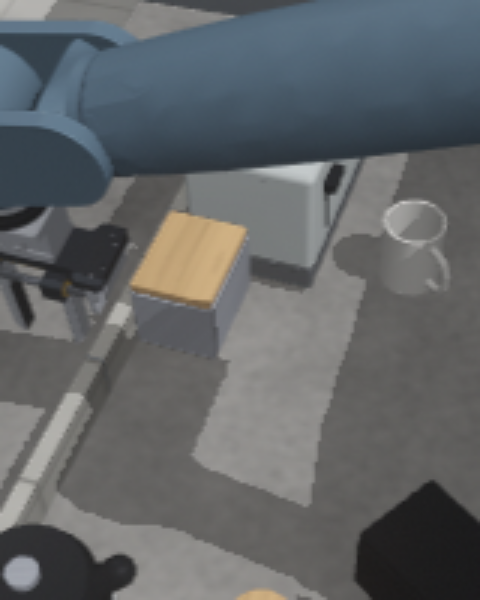

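The caddy sits in the corner, with its lid from (245,160) to (520,380), and the toaster corners haven't changed. The back edge might have drifted by about a millimetre while sliding, so I'll give it one gentle seating press on the front with shut fingers, keeping clear of the toaster.

```bash
cat >> h.py <<'E'
def rely(d,e,z,tilt):
    s=get_state(); R0=R.from_euler('xyz',s['tool_rot'],degrees=True)
    T=O-d*ex+e*ey+np.array([0,0,z])
    R1=R.from_euler('z',np.degrees(a)+90,degrees=True)*R.from_euler('x',180,degrees=True)*R.from_euler('x',-tilt,degrees=True)
    print('z',R1.as_matrix()[:,2].round(3),'y',R1.as_matrix()[:,1].round(3)); print('row',R0.inv().apply(T-s['eef_pos']).round(4),(R0.inv()*R1).as_rotvec(degrees=True).round(2))
E
python3 -c "
from h import *
rely(.16,-.145,.19,5)"
```

```text
z [ 0.087 -0.004 -0.996] y [ 0.995 -0.045  0.087]
row [-0.2153 -0.1592  0.0162] [-4.95  4.92  0.31]
```

```bash
python3 -m pendant '-0.054 -0.04 0.004 -1.2 1.2 0.1;-0.108 -0.08 0.008 -2.5 2.5 0.2;-0.162 -0.12 0.012 -3.7 3.7 0.2;-0.2153 -0.1592 0.0162 -4.95 4.92 0.3;-0.2153 -0.1592 0.0162 -4.95 4.92 0.3;-0.2153 -0.1592 0.0162 -4.95 4.92 0.3;-0.2153 -0.1592 0.0162 -4.95 4.92 0.3' 0.0; python3 -c "
from h import *
st();rely(.15,-.145,.03,5)"
```

```text
time: 14.82
eef_pos: [0.5446, -0.1367, 0.1891]
tool_rot: [175.1, -0.1, 87.4]
ft_force: [0.3, -0.8, -0.9]
finger_gap: 0.0002
finger_force: 0.0
14.82 [ 0.16   -0.1442] 0.1891 [ 1.7507e+02 -8.0000e-02  8.7390e+01] F [ 0.31 -0.77 -0.93]
z [ 0.087 -0.004 -0.996] y [ 0.995 -0.045  0.087]
row [-0.001  -0.0037  0.1594] [-0.07 -0.08  0.  ]
```

```bash
python3 -m pendant '0 -0.004 0.05 0 0 0;0 -0.004 0.1 0 0 0;0 -0.004 0.15 0 0 0;0 -0.004 0.159 0 0 0;0 -0.004 0.159 0 0 0;0 0.006 0.160 0 0 0;0 0.016 0.161 0 0 0;0 0.024 0.1615 0 0 0;0 0.028 0.162 0 0 0' | sed -n 4p; python3 -c "
from h import *
st()"
```

```text
ft_force: [0.3, 0.2, 0.0]
15.95 [ 0.1173 -0.1452] 0.0313 [ 1.7496e+02 -2.0000e-02  8.7350e+01] F [0.26 0.18 0.  ]
```

```bash
python3 -m pendant '0 0.001 0 0 0 0;0 0.002 0.0002 0 0 0;0 0.003 0.0003 0 0 0' | sed -n 4p; python3 -c "
from h import *
st()";python3 -m pendant '0 0.0005 0 0 0 0;0 0.001 0.0001 0 0 0' | sed -n 4p; python3 -c "
from h import *
st()"
```

```text
ft_force: [-0.5, -0.6, 0.3]
16.32 [ 0.1154 -0.1449] 0.0306 [ 1.7504e+02 -5.0000e-02  8.7330e+01] F [-0.48 -0.6   0.25]
ft_force: [-0.2, -0.4, -0.8]
16.57 [ 0.1143 -0.145 ] 0.0307 [ 1.7502e+02 -5.0000e-02  8.7340e+01] F [-0.18 -0.43 -0.8 ]
```

```bash
python3 -m pendant '0 0.0005 0 0 0 0;0 0.001 0.0001 0 0 0' | sed -n 4p; python3 -c "
from h import *
st()"
```

```text
ft_force: [0.1, 0.3, 0.2]
16.82 [ 0.1132 -0.145 ] 0.0307 [ 1.7502e+02 -5.0000e-02  8.7340e+01] F [0.05 0.34 0.16]
```

```bash
python3 -m pendant '0 0.0005 0 0 0 0;0 0.001 0.0001 0 0 0' | sed -n 4p; python3 -c "
from h import *
st()"
```

```text
ft_force: [-1.1, 0.1, -0.8]
17.07 [ 0.1122 -0.145 ] 0.0307 [ 1.7502e+02 -5.0000e-02  8.7340e+01] F [-1.1   0.1  -0.82]
```

```bash
python3 -m pendant '0 0.0005 0 0 0 0;0 0.001 0.0001 0 0 0' | sed -n 4p; python3 -c "
from h import *
st()"
```

```text
ft_force: [-2.3, 0.4, 0.7]
17.32 [ 0.1114 -0.145 ] 0.0306 [ 1.7505e+02 -5.0000e-02  8.7350e+01] F [-2.35  0.35  0.66]
```

```bash
python3 -m pendant '0 0.0005 0 0 0 0;0 0.001 0.0001 0 0 0' | sed -n 4p; python3 -c "
from h import *
st()"
```

```text
ft_force: [-4.4, 0.0, 3.6]
17.57 [ 0.1109 -0.1449] 0.0305 [ 1.7513e+02 -6.0000e-02  8.7350e+01] F [-4.37  0.04  3.64]
```

```bash
python3 -m pendant '0 0.0005 0 0 0 0;0 0.001 0.0001 0 0 0' | sed -n 4p; python3 -c "
from h import *
st()"
```

```text
ft_force: [-10.5, 0.1, 7.4]
17.82 [ 0.1108 -0.1449] 0.0304 [ 1.7526e+02 -8.0000e-02  8.7370e+01] F [-10.46   0.09   7.38]
```

Solid contact at 10 N, and the caddy moved less than 1 mm, so it's seated on the upstand. Backing away for a final check.

```bash
python3 -m pendant '0 -0.01 0 0 0 0;0 -0.04 -0.004 0 0 0;0 -0.05 -0.06 0 0 0;0 -0.06 -0.12 0 0 0;0 -0.06 -0.18 0 0 0;0.06 -0.1 -0.2 0 0 0;0.12 -0.14 -0.2 0 0 0;0.18 -0.16 -0.2 0 0 0;0.18 -0.16 -0.2 0 0 0;0.18 -0.16 -0.2 0 0 0'|sed -n 2,4p; python3 -c "
from h import *
st()
im,d,p=cloud('top'); q=p.reshape(-1,3)
def rr(n,q): print(n,[np.round(x,1) for x in cv2.minAreaRect((q[:,:2]*1000).astype(np.float32))])
m=(np.abs(q[:,2]-.1)<.006)&(q[:,1]>-.205)&(q[:,1]<-.05)&(q[:,0]>.56)&(q[:,0]<.73)
c=np.array([ue(x) for x in q[m]]); print(np.percentile(c,[1,99],axis=0)); rr('caddy',q[m])
b=p[96:216,330:490].reshape(-1,3);rr('toaster',b[(abs(b[:,2]-.189)<.015)])
s=.64
b=p[int(305*s):int(390*s),int(540*s):int(630*s)].reshape(-1,3);rr('mug',b[(b[:,2]>.08)&(b[:,2]<.1)])
cv2.imwrite('pics/t6.png',cv2.resize(im[...,::-1],(800,600)))"
```

```text
eef_pos: [0.4268, 0.0492, 0.2161]
tool_rot: [174.9, -0.1, 87.5]
ft_force: [1.0, -0.3, -0.1]
19.07 [0.2862 0.0361] 0.2161 [ 1.7492e+02 -5.0000e-02  8.7510e+01] F [ 1.02 -0.27 -0.1 ]
[[ 0.00252045 -0.2063307 ]
 [ 0.09805127 -0.08377574]]
caddy [array([ 638. , -142.8]), array([125.9, 133.5]), np.float64(89.2)]
toaster [array([ 595.9, -345.6]), array([279.3, 161.6]), np.float64(87.5)]
mug [array([ 413.7, -275.9]), array([72.9, 76.3]), np.float64(0.9)]
```

View pics/t6.png

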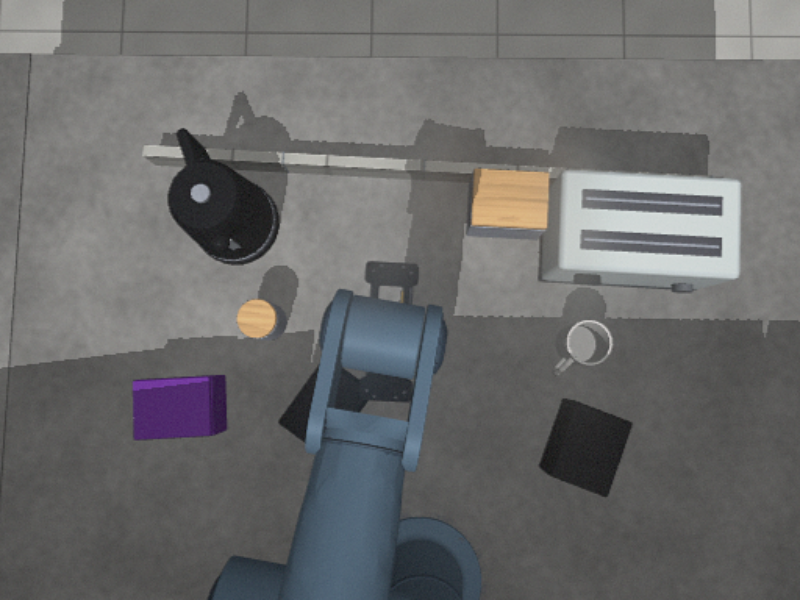

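The caddy is in the corner (472–549, 168–235), flush with the upstand and against the toaster. The toaster, kettle, mug and round caddy are all where they started, and the robot is clear.

```bash
python3 -c "
from plant import robot
print(robot.hand_in())"
```

```text
the job is handed in; nothing more can be done
None
```

I pushed the caddy flat against the upstand and up against the end of the toaster, left everything else where it stood, and handed the job in at about 19 s.

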